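# Fit the tuning knob on its D-shaft and hold it pressed

### The arm

A 7-joint arm with a two-finger parallel gripper is mounted at the origin on the work surface. World frame = base frame: x ahead of the robot, y to its left, z up, the work surface at z = 0. Lengths are in m, angles in rad, forces in N, time in s.
With the tool pointing down it reaches from about 0.35 to 0.9 m from the base axis. Payload 19.9 kg.
Tool frame: the origin (TCP) lies on the mounting face of the last link; the fingertips stand 199 mm ahead of it and the grasp point (between the pads) lies 180 mm ahead of it (nose_length is the distance from the TCP to the fingertips, in m); z points along the fingers, y is the line along which they close (so a half turn about z gives the same grasp; the last joint's range is limited). The gripper opens to 94 mm and grips with 3 to 60 N. Pads are 16 mm wide; open, the fingers measure 119 mm over their backs; the gripper's body (75 mm by 177 mm) begins 78 mm behind the grasp point.
Start: joints at [-1.371, 0.417, -0.01, 1.614, 0.005, 1.111, -0.053], TCP at [0.15, 0.607, 0.405] pointing down, gripper open.
Joint ranges: [-2.81, 2.81], [-0.39, 2.02], [-1.27, 1.25], [0.06, 2.57], [-1.19, 4.33], [0.19, 2], [-2.82, 2.82]. Speed limits (rad/s): [1.89, 1.89, 2.39, 2.39, 3.01, 3.01, 3.01].

### API

Orientations are given as [roll, pitch, yaw] about the fixed x, y, z axes, in that order (R = Rz(yaw) Ry(pitch) Rx(roll)).
In Python, from workcell import move_ptp, line_to, set_joints, grip, hold, inverse_kinematics, snapshot, get_calibration, MotionError, sign_off, get_t, get_joint_pos, get_joint_vel, get_tau, get_tcp_pos, get_tool_rot, get_ft_force, get_moment, get_gripper_width, get_gripper_force, nose_length gives the robot as it stands. The module is installed in compiled form; this text tells all that it offers. Calls block until the motion is done:
- move_ptp(position, orientation): joint-space move of the TCP to a pose.
- line_to(position, vel=0.15, attitude=None, stop_force=None): straight line of the TCP; attitude=None keeps the orientation; vel is the mean speed in m/s. With stop_force (N) it stops when the force on the tool has changed by that much, and returns True; else False.
- set_joints(angles): joint-space move.
- grip(opening, strength=None): opening from 0.0 (shut) to 1.0 (fully open); strength is the grip in N (None keeps the last); returns when the fingers have stopped.
- hold(seconds).
- inverse_kinematics(position, orientation): joint angles nearest the present ones, or None.
- snapshot(name): name is "scene" or "top"; returns the picture (384x512x3 uint8, red, green, blue); there is no depth.
- get_calibration(name): a dict with "fx", "fy", "cx", "cy" (pixels), "world_from_camera" (4x4, takes a point from camera to world coordinates). Camera axes: x right, y up, looking along -z (the intrinsics and any distortion apply to the point x, -y, -z); pixel columns grow to the right and rows downward; lengths in m; the calibration is good to about 2 mm. A picture is of the moment at which its call begins. get_calibration takes no time and is no camera call.
A pose or a line that the arm cannot do raises MotionError and nothing moves.
- sign_off(): hands the job in; it is judged then, once.
Readings, each from a call of its own:
- get_t(): time.
- get_joint_pos(): joint angles.
- get_joint_vel(): joint speeds.
- get_tau(): joint torques, N m.
- get_tcp_pos(): TCP position.
- get_tool_rot(): TCP orientation.
- get_ft_force(): force on the tool from outside, world axes, zero at the start.
- get_moment(): the same for the moment, N m.
- get_gripper_width(): opening from 0.0 (shut) to 1.0 (fully open).
- get_gripper_force(): force on a finger pad.
Only numpy, scipy, OpenCV 4.12 (cv2) and the standard library are available. Lean on these libraries where they do the work, as an engineer would, in place of code of your own. Each camera call takes 0.05 s, during which the arm holds its last target. There are 200 camera calls.

### The job

Take the loose tuning knob with the D-shaped hole, turn it so that its flat matches the flat of the bare D-shaft on the tuning unit, and push it down onto the shaft until it is fully home. Then press the knob in fully against the shaft's push-switch spring and finish like that: keep hold of the knob and keep it pressed in, do not let go. Leave the other things on the desk where they are.

Things in the scene. Friction and masses are not known exactly. Their poses are not given: they have to be found in the camera images.
- knob_center (a point): Centre (on the axis, half-way up) of the right knob: loose fluted aluminium knob, round, 42 mm across, 30 mm tall, 60 g, upright on the desk. A D-shaped hole goes right through along its axis: 16 mm across, its flat 4 mm from the axis. z: the axis, up; x: from the axis to the flat, also the side of the thin black line on its top. Its outside can be gripped at any angle.
- shaft_seat (a point): Centre of the top of the 24 mm round collar at the D-shaft's foot, 70 mm above the desk when not pressed. The knob's underside rests here when fully home (knob_center 15 mm above). z: the shaft's axis, up; x: from the axis to the shaft's flat. The knob goes on only if its x points the same way as this x, within about 9 degrees.
- shaft_tip (a point): Centre of the top of the D-shaft, 22 mm above shaft_seat. The steel shaft is 14 mm across with one flat 3 mm from its axis and a 2 mm chamfer at its top. Axes as shaft_seat.
- plunger (a joint): Push switch under the shaft: how far (m) the shaft with its collar is pressed straight down, 0 = out, 0.006 = fully in (stop). A spring pushes it up with 3 N at 0 and 9 N fully in; it comes out again when let go.
- shaft (a joint): Turn of the D-shaft in the unit (rad, counter-clockwise from above). It turns stiffly (0.05 N m) between -1.6 and 1.6 and stays where it is.
- unit: Black tuning unit, a flat box fixed to the desk, 170 mm (x) by 240 mm (y), its top panel 62 mm above the desk; origin at the centre of its underside. The shaft stands at x 0, y -50 mm in its frame. Nothing else that stands up from the panel lies within 60 mm of the shaft's axis or rises above 12 mm over the panel.
- square_knob: Loose fluted aluminium knob, round, 36 mm across and 30 mm tall, with an 11 mm SQUARE hole: the wrong one, a bystander. Origin at the centre of its underside. It may lie in either of the two places where the right knob may lie.
- screwdriver: Loose screwdriver, 170 mm long, lying on the desk, bystander.
- adapter: Loose brass coaxial adapter, standing, 22 mm across, 36 mm tall, bystander.
- fuse_holder: Loose grey fuse holder, 50 x 22 x 16 mm, bystander.
- handset: Loose black hand microphone (no cord), 100 x 56 x 24 mm, lying, bystander.
- bottle: Loose brown glass bottle, 60 mm across, 210 mm tall, bystander.
- mug: Loose white mug, 80 mm across, 90 mm tall, bystander.
There are look-alikes about, which are no part of the job. Leave any green look-alike of the part that bears knob_center alone.

How it is judged:
On the way, in this order (a step that is already met when the one before it is completed fails the run):
1. the knob with the D-shaped hole is lifted clear of the desk (height (world z) of knob_center above 0.05 m), for 0.1 s.
2. the knob is fully home on the D-shaft (z of knob_center in the frame of shaft_seat between 0.012 and 0.0175 m and horizontal distance between knob_center and shaft_seat below 0.003 m and angle between knob_center's own z axis and vertical below 0.1 rad), for 0.2 s.
At the end, for the whole second after the job is handed in: The knob is on the D-shaft and fully home (its underside within 2.5 mm of the collar, axes within 3 mm, upright within 0.1 rad), the push switch is pressed in by more than 4 of its 6 mm, and the fingers are still holding the knob with more than 3 N, all through the last second (all of step 2 and value of joint plunger above 0.004 m and contact force between the fingers and knob above 3 N); the arm keeps its last pose, push and grip.
It fails at once if a bystander on the desk is shoved more than 40 mm (distance of any of square_knob, screwdriver, adapter, fuse_holder, handset, bottle, mug from where it was at the start of the episode above 0.04 m).
It also fails if it takes over 42 s, if anything falls off the work surface, if the arm or the gripper's body presses on something with over 40 N, if the wrist force passes 120 N, or if a joint passes its speed limit or range.

## Working session

There is one attempt and no reset: what is moved stays moved. The work goes in short steps, each a Python script; the robot and the scene stay as the last script left them, time stands still between calls to the robot, and variables do not carry over. Pictures are saved under pics/ and viewed, at most 10 in all, crops included, and the job is handed in when it is done.

```bash
mkdir -p pics
python3 - <<'E'
from workcell import *
import cv2,numpy as np
for n in("scene","top"):
    im=snapshot(n); cv2.imwrite(f"pics/{n}0.png",im[:,:,::-1]); c=get_calibration(n)
    print(n,{k:(np.round(v,4).tolist()) for k,v in c.items()})
print(get_t(),get_tcp_pos(),get_tool_rot())
E
```

```text
scene {'fx': 380.515, 'fy': 380.515, 'cx': 256.4476, 'cy': 189.0337, 'world_from_camera': [[0.5964, -0.4884, 0.637, 1.184], [0.8027, 0.3553, -0.479, -0.4885], [0.0077, 0.797, 0.6039, 0.7587], [0.0, 0.0, 0.0, 1.0]]}
top {'fx': 380.3481, 'fy': 380.3481, 'cx': 255.5609, 'cy': 195.2209, 'world_from_camera': [[0.0068, 0.9866, -0.1629, 0.3474], [-0.9995, 0.0115, 0.0278, 0.0545], [0.0293, 0.1627, 0.9862, 1.0872], [0.0, 0.0, 0.0, 1.0]]}
0.1 [0.14958738 0.60672283 0.40408773] [-3.14053587e+00  6.20385789e-05  2.89983822e+00]
```

View pics/scene0.png

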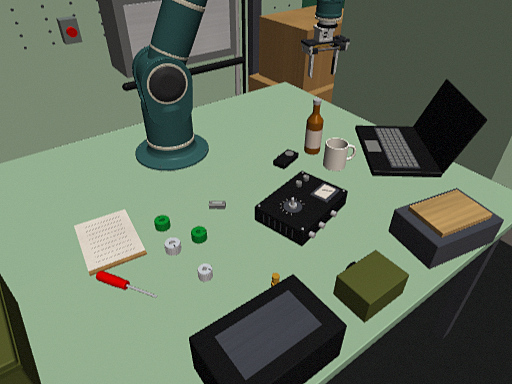

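View pics/top0.png

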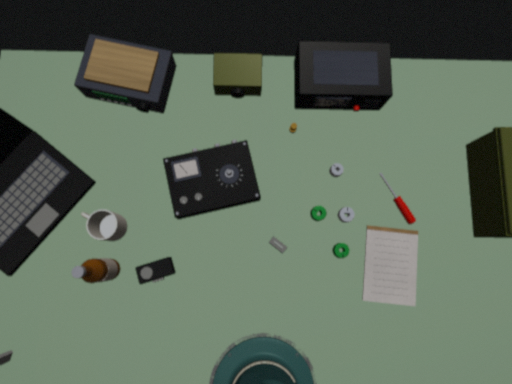

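```bash
cat > h.py <<'E'
from workcell import *
import cv2,numpy as np
def avg(n,k=6): return np.mean([snapshot(n).astype(float) for _ in range(k)],0).astype(np.uint8)
def ray(n,u,v,z):
    c=get_calibration(n);M=np.array(c["world_from_camera"])
    d=M[:3,:3]@np.array([(u-c["cx"])/c["fx"],-(v-c["cy"])/c["fy"],-1.]);o=M[:3,3]
    return o+d*(z-o[2])/d[2]
def pix(n,p):
    c=get_calibration(n);M=np.array(c["world_from_camera"])
    q=M[:3,:3].T@(np.array(p)-M[:3,3]); return c["cx"]-c["fx"]*q[0]/q[2],c["cy"]+c["fy"]*q[1]/q[2]
def crop(im,u,v,r,s): 
    a=im[v-r:v+r,u-r:u+r,::-1]; return cv2.resize(a,(s,s),interpolation=cv2.INTER_CUBIC)
E
python3 - <<'E'
from h import *
t,s=avg("top"),avg("scene")
np.savez("a.npz",t=t,s=s)
R=[np.hstack([crop(t,*p,14,260) for p in((347,214),(337,170),(229,174))]),
   np.hstack([crop(s,*p,14,260) for p in((173,246),(205,272),(292,206))])]
cv2.imwrite("pics/c1.png",np.vstack(R))
for n,im,ps in(("top",t,((347,214),(337,170))),("scene",s,((173,246),(205,272)))):
    for u,v in ps:
        w=im[v-12:v+12,u-12:u+12].astype(int)
        g=(w[:,:,1]-w[:,:,2]); m=((w.max(2)-w.min(2))<22).astype(np.uint8)
        k,l,st,ce=cv2.connectedComponentsWithStats(m);i=1+st[1:,4].argmax()
        b=st[i];uc,vc=u-12+b[0]+b[2]/2-.5,v-12+b[1]+b[3]/2-.5
        print(n,(u,v),b,uc,vc,ray(n,uc,vc,.03 if n=="top" else .015))
print(ray("top",229,174,.092),ray("scene",292,204,.092))
E
```

```text
top (347, 214) [  0   3  22  20 305] 345.5 214.5 [ 0.47002174 -0.2288705   0.03      ]
top (337, 170) [  1   2  19  20 242] 335.0 169.5 [ 0.59948486 -0.20268108  0.03      ]
scene (173, 246) [  3   3  18  19 270] 172.5 246.0 [ 0.47044291 -0.23329873  0.015     ]
scene (205, 272) [  4   3  16  19 246] 204.5 272.0 [ 0.59952594 -0.20965077  0.015     ]
[0.56847111 0.09786844 0.092     ] [0.59335292 0.0789454  0.092     ]
```

View pics/c1.png

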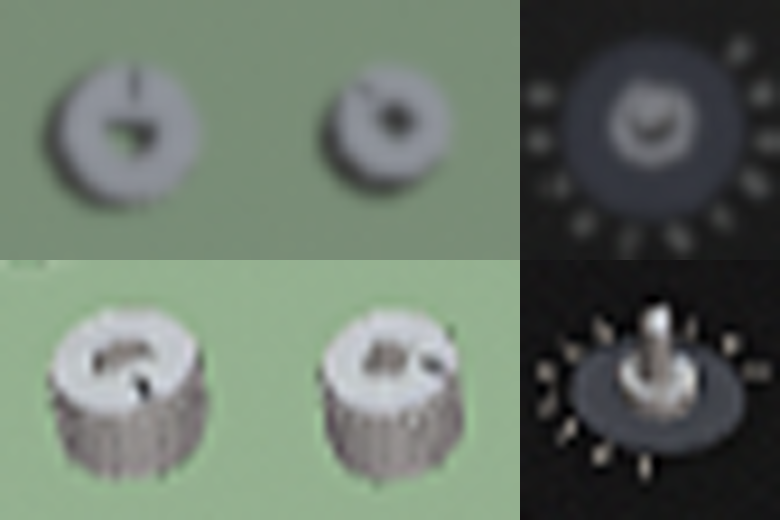

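Run:
```python
from h import *
d=np.load("a.npz");t,s=d["t"],d["s"]
def st(a,lo,hi): return np.clip((a.astype(float)-lo)/(hi-lo)*255,0,255).astype(np.uint8)
R=np.hstack([crop(st(t,20,150),229,173,8,400),crop(st(s,20,240),292,204,8,400)])
cv2.imwrite("pics/c2.png",R)
from scipy.optimize import least_squares
# dial disc: bluish grey
for n,im,(u,v) in(("top",t,(229,174)),("scene",s,(292,206))):
    w=im[v-14:v+14,u-14:u+14].astype(int); L=w.sum(2)
    m=((L>100)|(w[:,:,2]-w[:,:,0]>6)).astype(np.uint8); 
    m=cv2.morphologyEx(m,cv2.MORPH_OPEN,np.ones((5,5),np.uint8))
    k,l,stt,ce=cv2.connectedComponentsWithStats(m);i=1+stt[1:,4].argmax()
    c=max(cv2.findContours((l==i).astype(np.uint8),0,1)[0],key=len)
    e=cv2.fitEllipse(c);uc,vc=e[0][0]+u-14,e[0][1]+v-14
    print(n,"disc",e,uc,vc,ray(n,uc,vc,.0625))
    # silver
    m=((L>(210 if n=="top" else 330))).astype(np.uint8);k,l,stt,ce=cv2.connectedComponentsWithStats(m)
    for j in range(1,k):
        if stt[j,4]>8: print(stt[j],ce[j]+[u-14,v-14])
for P in ((346.9,213.7),): print("knob top",ray("top",*P,.03))
print(ray("scene",172,242,.03))
```

```text
top disc ((14.27359390258789, 13.50340461730957), (19.879213333129883, 22.237869262695312), 79.87738800048828) 229.2735939025879 173.50340461730957 [0.57643153 0.09842689 0.0625    ]
[ 9  8 10 10 79] [228.6835443 172.7721519]
scene disc ((14.544576644897461, 13.964754104614258), (12.404230117797852, 18.109481811523438), 95.50270080566406) 292.54457664489746 205.96475410461426 [0.57486339 0.09949766 0.0625    ]
[11  5  8 12 43] [292.81395349 203.60465116]
knob top [ 0.47232687 -0.23291419  0.03      ]
[ 0.47065024 -0.23280024  0.03      ]
```

View pics/c2.png

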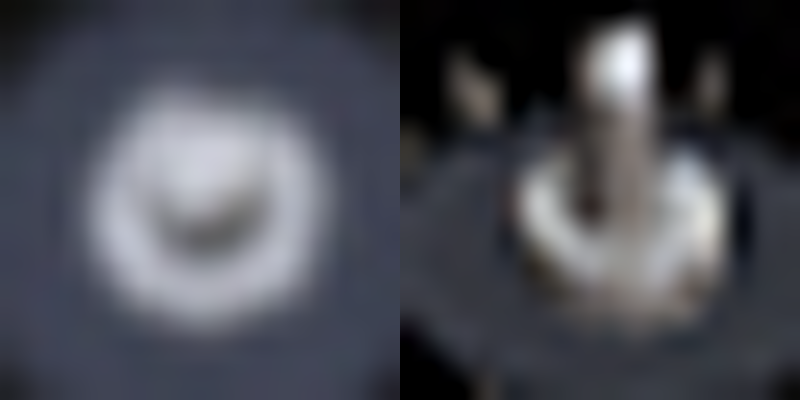

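Run:
```python
from h import *
d=np.load("a.npz");t,s=d["t"],d["s"]
K=np.array([.4715,-.233])
# knob line direction: darkness centroid on the top face annulus, on plane z=.03
for n,im,P0 in(("top",t,(.4723,-.2329)),("scene",s,(.4707,-.2328))):
    c=np.array(P0);L=im.astype(float).sum(2);u0,v0=map(int,pix(n,(*c,.03)));S=[]
    for v in range(v0-9,v0+10):
        for u in range(u0-9,u0+10):
            p=ray(n,u,v,.03)[:2]-c;r=np.hypot(*p)
            if r<.019: S.append((*p,r,L[v,u]))
    S=np.array(S);a=S[(S[:,2]>.009)&(S[:,2]<.0175)];w=np.clip(np.median(a[:,3])-a[:,3]-25,0,None)
    A=np.degrees(np.arctan2(a[:,1],a[:,0]))
    b=S[S[:,2]<.009];wb=np.clip(np.median(a[:,3])-b[:,3],0,None);cb=(b[:,:2]*wb[:,None]).sum(0)/wb.sum()
    o=np.argsort(-w)[:6];print(n,"line px",[(round(A[i]),round(a[i,2]*1e3),round(w[i])) for i in o],"hole centroid mm",cb*1e3)
for p in((.5755,.099,.07),(.5755,.099,.092)): print(pix("top",p),pix("scene",p))
for z,pos in((.205,(.4715,-.233)),(.28,(.5755,.099))):
    for y in range(-180,180,30):
        q=inverse_kinematics([*pos,z],[np.pi,0,np.radians(y)]);print(y,None if q is None else np.round(q,2)[[0,4,6]],end=";")
    print()
```

```text
top line px [(-3, 16, 68), (-3, 13, 68), (-3, 11, 42), (180, 9, 14), (-77, 9, 8), (59, 9, 8)] hole centroid mm [-0.5267958 -0.5714598]
scene line px [(-3, 13, 413), (-8, 17, 309), (-14, 12, 125), (-78, 10, 88), (5, 10, 84), (-150, 9, 58)] hole centroid mm [-1.25913348 -0.67058593]
(np.float64(228.95065181387358), np.float64(173.23272362713385)) (np.float64(292.72984921065597), np.float64(204.12016135023342))
(np.float64(228.6240878765483), np.float64(171.42590613417138)) (np.float64(293.239378911627), np.float64(198.08162497592446))
-180 [-0.12 -0.6   2.49];-150 [0.84 0.48 2.09];-120 [-0.39 -1.01 -2.41];-90 [-0.39 -1.01 -1.89];-60 [-0.39 -1.01 -1.37];-30 [-0.28 -0.83 -0.98];0 [-0.28 -0.83 -0.46];30 [ 0.03 -0.41 -0.29];60 [-0.13 -0.61  0.41];90 [-0.1  -0.57  0.9 ];120 [-0.08 -0.55  1.4 ];150 [-0.   -0.45  1.84];
-180 [-0.47 -0.21  1.52];-150 [-0.4  -0.15  2.  ];-120 [-0.31 -0.08  2.46];-90 [0.55 0.78 2.31];-60 [-0.98 -0.81 -2.17];-30 [-0.98 -0.81 -1.65];0 [-0.74 -0.47 -1.4 ];30 [-0.72 -0.45 -0.89];60 [-0.73 -0.46 -0.36];90 [-0.68 -0.41  0.12];120 [-0.63 -0.36  0.6 ];150 [-0.54 -0.27  1.05];
```

Run:
```python
from h import *
r=np.radians;K=[.4715,-.233]
p=get_tcp_pos();line_to([p[0],p[1],.5],vel=.3)
grip(.66,8)
move_ptp([*K,.30],[np.pi,0,r(45)])
line_to([*K,.205],vel=.1)
grip(0.3,8);print("w",get_gripper_width()*94,get_gripper_force(),get_t());grip(.66)
move_ptp([*K,.205],[np.pi,0,r(135)])
grip(.3,25);print("w",get_gripper_width()*94,get_gripper_force(),get_t(),get_tcp_pos())
line_to([*K,.36],vel=.2);hold(.2)
print(get_ft_force(),get_gripper_width()*94,get_t(),get_tool_rot())
t,s=avg("top",3),avg("scene",3)
g=[*K,.36-.199+.009]; 
u,v=map(int,pix("scene",g));cv2.imwrite("pics/g.png",np.hstack([crop(s,u,v,30,400),crop(t,*map(int,pix("top",g)),30,400)]))
```

```text
w 41.52672732357036 8.00034818938002 6.6167
w 41.85882487337975 24.999822922982275 8.8 [ 0.47148212 -0.23295349  0.2049393 ]
[ 0.08844015 -0.42312036 -1.02805231] 41.802933868091316 9.925 [-3.14078401e+00 -1.47598115e-03  2.35606525e+00]
```

View pics/g.png

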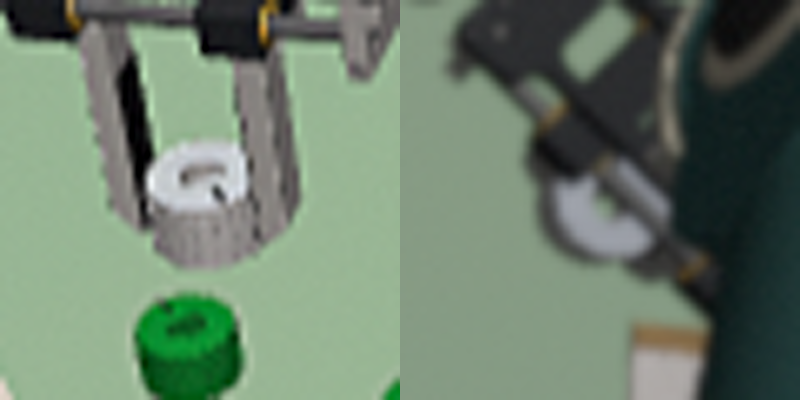

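```bash
cat > ins.py <<'E'
from h import *
r=np.radians
def attempt(xy,flat,F=5):
    yaw=r(135+(flat+5))
    p=[np.pi,0,yaw]
    z=get_tcp_pos()[2]
    if z>.32: move_ptp([*xy,.304],p)
    else: line_to([*xy,.304],vel=.08,attitude=p)
    f0=get_ft_force();m0=get_moment()
    s=line_to([*xy,.279],vel=.02,stop_force=F)
    z=get_tcp_pos()[2]
    print(xy,flat,s,"z",round(z,4),"f",np.round(get_ft_force()-f0,1),"m",np.round(get_moment()-m0,2),"t",round(get_t(),1),flush=True)
    return z<.288
E
python3 - <<'E'
from ins import *
for a in(-117,-105,-129,-141,-93):
    if attempt([.5757,.0989],a): break
E
```

```text
[0.5757, 0.0989] -117 True z 0.292 f [ 0.  -0.2  5.5] m [ 0.04 -0.03 -0.04] t 13.1
[0.5757, 0.0989] -105 True z 0.2923 f [-1.   0.8  5.5] m [0.09 0.02 0.05] t 14.1
[0.5757, 0.0989] -129 True z 0.292 f [1.  0.1 5.5] m [ 0.06 -0.04 -0.01] t 15.4
[0.5757, 0.0989] -141 True z 0.2923 f [-0.2  0.1  4.1] m [ 0.11 -0.05  0.02] t 16.5
[0.5757, 0.0989] -93 True z 0.292 f [0.3 0.4 5.6] m [ 0.01 -0.03  0.03] t 18.1
```

Run:
```python
from ins import *
line_to([.5757,.0989,.36],vel=.2)
s,t=avg("scene",3),avg("top",1);np.savez("b.npz",s=s,t=t)
print(get_t(),get_tcp_pos(),get_gripper_width()*94)
u,v=map(int,pix("scene",[.5757,.0989,.092]))
print(u,v,pix("scene",[.5757,.0989,.07]),pix("scene",[.5757,.0989,.092]),pix("scene",[.5757,.0989,.155]),pix("scene",[.5757,.0989,.185]))
a=np.clip((s.astype(float)-15)*1.15,0,255).astype(np.uint8)
cv2.imwrite("pics/d.png",np.hstack([crop(a,u,v-6,20,400),crop(a,292,204,8,400)]))
```

```text
18.8417 [0.57546712 0.098905   0.35899738] 41.93278879762788
293 198 (np.float64(292.7493924215477), np.float64(204.16932263120012)) (np.float64(293.25924779179473), np.float64(198.13040784964664)) (np.float64(294.79180388845646), np.float64(179.9782490105504)) (np.float64(295.56195787026246), np.float64(170.85626160744206))
```

View pics/d.png

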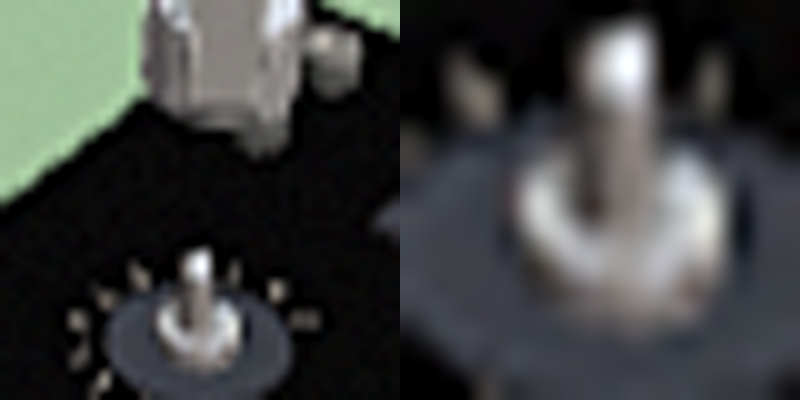

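Run:
```python
from ins import *
for a in(46,57,35,68,24):
    if attempt([.5757,.0989],a): print("IN");break
    if get_t()>30: break
```

```text
[0.5757, 0.0989] 46 False z 0.2791 f [ 0.1 -0.9  0.7] m [-0.01  0.04 -0.02] t 22.2
IN
```

Run:
```python
from ins import *
grip(.3,45);f0=get_ft_force()
for z,F in((.2745,6),(.2665,16)):
    s=line_to([.5757,.0989,z],vel=.015,stop_force=F);hold(.4)
    print(s,get_tcp_pos(),np.round(get_ft_force()-f0,1),get_ft_force()[2],get_gripper_width()*94,get_t())
```

```text
False [0.57572293 0.0989057  0.2745617 ] [1.7 1.6 2.1] 1.1746036820000052 41.71155214488055 23.2917
True [0.57581237 0.09890931 0.26873406] [-3.5  0.4 13.4] 12.531579123195392 41.8294197609719 24.1417
```

Run:
```python
from ins import *
s=avg("scene",3);u,v=map(int,pix("scene",[.5757,.0989,.08]))
print(u,v,pix("scene",[.5757,.0989,.064]),pix("scene",[.5757,.0989,.094]),get_ft_force(),get_gripper_force(),get_tcp_pos())
cv2.imwrite("pics/e.png",crop(s,u,v,20,500))
```

```text
292 201 (np.float64(292.6125010989989), np.float64(205.79071387163378)) (np.float64(293.3062259100148), np.float64(197.5739817157191)) [-3.26362419 -1.42660737 12.20121125] 45.00398556701839 [0.57581739 0.0989421  0.26872662]
```

View pics/e.png

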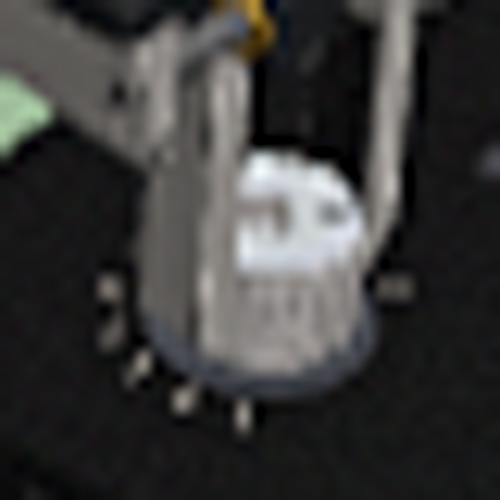

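The picture shows the knob seated low on the dial, its top face around crop pixel (300,215). The line points to the right at (330,212), and the fingers are still closed on it.

```bash
python3 -c "
from workcell import *
print(sign_off(),get_t())"
```

```text
the job is handed in; nothing more can be done
the job is handed in; nothing more can be done
```

I handed the job in at about 24 s with the D-hole knob on the shaft, pushed about 6 mm past its home height (12 N down) and still gripped at 45 N; seating is inferred from tool height, force and one picture, and I got no verdict back.

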